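# Index and lock a rotary circuit-board holder

## Robot

A 7-joint arm with a two-finger parallel gripper is mounted at the origin on the work surface. World frame = base frame: x ahead of the robot, y to its left, z up, the work surface at z = 0. Lengths are in m, angles in rad, forces in N, time in s.
With the tool pointing down it reaches from about 0.425 to 1.025 m from the base axis. Payload 3.6 kg.
Tool frame: the origin (TCP) lies on the front face of the gripper's body, between the roots of the fingers; the fingertips stand 73 mm ahead of it and the grasp point (between the pads) lies 54 mm ahead of it; z points along the fingers, x is the direction in which the jaws open and shut, and the axes are right-handed (so a half turn about z gives the same grasp; the last joint's range is limited). The gripper opens to 85 mm and grips with 20 to 120 N. Pads are 22 mm wide; open, the fingers measure 114 mm over their backs; the gripper's body (76 mm by 85 mm) begins 54 mm behind the grasp point. The pads swing forward as they close: fully open they stand 13 mm farther back than shut.
Start: joints at [-1.363, 0.591, 0.048, 1.609, -0.033, 0.943, -0.034], TCP at [0.215, 0.692, 0.304] pointing down, gripper open.
Joint ranges: [-2.69, 2.69], [-0.47, 2.24], [-1.27, 1.36], [0.19, 2.51], [-1.53, 4.68], [0.08, 2.07], [-3.09, 3.09]. Speed limits (rad/s): [2.57, 2.57, 3.14, 3.14, 3.14, 3.14, 3.14].

## Interface

Orientations are given as a 3x3 rotation matrix whose columns are the frame's x, y, z axes.
In Python, from plant import robot gives the robot as it stands.
- The arm moves only by the tool apply_moves, never from a script. Its argument "commands" is a list that holds one entry, the list of rows, each a list of 7 numbers: the shift along the world's x, y, z in mm, then the turn, a rotation vector about the world's x, y, z in degrees, then the closure in counts, from 0 (fully open) to 255 (shut). A call has 1 to 12 rows; each row shifts and turns the commanded pose from where the row before left it; what a row does not reach is not made up. A row lasts 1/12 s, in which the tool goes at most 41.7 mm and 7.16 degrees, less where a joint would pass 70% of its speed; a pose out of reach is approached as far as the arm can. A call with a gripper value outside its range is refused whole. The fingers move at their own pace and stop on an object; the grip force is fixed at half the most. Time passes only in rows, so rows that do not move let the fingers close. It gives the time, the measured TCP pose, the force and the opening at its end, in the units of the state.
- robot.sense(): the state, without advancing time (a new reading comes with each control period).
- robot.snapshot(name): name is "side" or "top"; returns the picture (480x640x3 uint8, red, green, blue); there is no depth.
- robot.calibration(name): a dict with "K" (3x3 intrinsics, pixels), "rvec" (rotation vector, rad) and "tvec" (3), from world to camera coordinates, as OpenCV has them. Camera axes: x right, y down, z forward; pixel columns grow to the right and rows downward; lengths in m; the calibration is good to about 2 mm. A picture is of the moment at which its call begins. calibration takes no time and is no camera call.
- robot.job_done(): hands the job in, once; it reports no verdict.
The state is a dict: "time": time; "joint_positions": joint angles; "dq": joint speeds; "effort": joint torques, N m; "ee_pos": TCP position; "tool_rot": TCP orientation; "wrist_force": force on the tool from outside, world axes, zero at the start; "torque": the same for the moment, N m; "grip_width": opening from 0.0 (shut) to 1.0 (fully open).
Only numpy, scipy, OpenCV 4.12 (cv2) and the standard library are available. Lean on these libraries where they do the work, as an engineer would, in place of code of your own. Each camera call takes 0.05 s, during which the arm holds its last target. There are 200 camera calls.

## Task

On the electronics bench, push the rotary board holder round by its arms with a fingertip until the red arm points straight at the yellow pointer on the base, then swing the orange locking lever towards the pointer's side of the base, fully to its stop, leaving the red arm on the pointer. Only push: the round board must ride along in its nest, nothing may be picked up, and the other things on the bench are to be left where they are.

Things in the scene. Friction and masses are not known exactly. Their poses are not given: they have to be found in the camera images.
- holder: Fixed rotary board holder. Origin: underside centre of its grey base disc (270 mm diameter, 12 mm thick), on the wheel's vertical axis; z up, table mat at its underside. Its -x axis runs to the yellow pointer (painted stripe, then a block 24 mm wide, 22 mm high above the underside, 124 to 134 mm from the axis), its -y axis to the lever's pivot on a 56 mm wide lug, 165 mm out.
- wheel (a joint): Wheel angle about its vertical axis, rad, growing counter-clockwise from above; 0 or 6.283: red arm exactly at the pointer. Starts at 0.9 to 5.4; may be turned either way, no stop met. Friction about 0.1 N m: 1 to 2 N turns it, it stays where left. Four round arms 10 mm thick, 90 degrees apart, centre line 45 mm above the holder's origin, free from 52 to 115 mm from the axis; any may be pushed.
- red_tip (a point): Centre of the 19 mm ball at the tip of the red arm, 115 mm from the wheel's axis, 45 mm above the holder's origin; turns with the wheel. The other three arms are steel with black balls. Between the arms nothing stands above the base disc.
- pointer (a point): Point fixed to the base, above the yellow stripe, where the centre of the red ball has to come: 115 mm from the axis, 45 mm above the holder's origin.
- wheel_centre (a point): Point on the wheel's axis on the upper face of its black disc (104 mm across), 50 mm above the holder's origin: the floor of the nest.
- lever (a joint): Angle of the orange locking lever about its vertical pivot, rad, growing clockwise from above: 0 sticks straight out from the base (holder's -y), 1.4 is the locked stop (almost holder's -x). Starts at 0 to 0.3. Friction about 0.06 N m, stays where left. The wheel still turns if pushed with the lever over.
- lever_pivot (a point): The lever's pivot axis, 30 mm above the holder's origin, fixed to the base. The lever is a bar 12 mm wide, 10 mm thick, centred at this height, 75 mm long, with an upright round grip at its end.
- lever_grip (a point): Top centre of the lever's orange grip, 75 mm from the pivot: a post 16 mm in diameter, from 25 to 58 mm above the holder's origin. Moves with the lever.
- board: Loose round green circuit board, 80 mm in diameter, 6 mm thick (9 mm with its parts), lying in the nest of four low grey lips on the wheel (lips 9 mm above the disc); origin at the centre of its underside. It must stay in the nest.
- screwdriver: Bystander: blue-handled screwdriver 170 mm long, lying on the mat beside the holder.
- tin: Bystander: small open steel tin, 40 mm in diameter, 28 mm high, beside the base; origin under its centre.
- tweezers: Bystander: flat closed tweezers, 120 mm long, 11 mm wide, lying beyond the holder.
- flux: Bystander: amber bottle, 40 mm in diameter, 85 mm high; origin under its centre.
- spool: Bystander: grey spool standing on end, 60 mm in diameter, 43 mm high; origin under its centre.
- meter: Bystander: blue hand meter 60 x 110 x 26 mm, lying flat; origin under its centre.
- tray: Bystander: green divided parts tray 90 x 130 x 28 mm; origin under its centre.
Things that resemble listed ones, but are neither listed nor needed, are in the scene too. There is more than one size of the board; the job needs the middle-sized.

How it is judged:
By the outcome, as a careful person would: the job done as asked, in the order asked, and still so for the second after the job is handed in, with the robot touching nothing.
It also fails if it takes over 58 s, if anything falls off the work surface, if the arm or the gripper's body presses on something with over 40 N, if the wrist force passes 120 N, or if a joint passes its speed limit or range.

## Working session

There is one attempt and no reset: what is moved stays moved. The work goes in short steps, Python scripts to look and compute and a tool call to move; the robot and the scene stay as the last step left them, time stands still between calls to the robot, and variables do not carry over. Pictures are saved under pics/ and viewed, on a budget of 10 in all, crops included, one or two more only if the job needs it, and the job is handed in when it is done.

Besides the shell and the picture viewer there is one more tool, called after "Emit:" as a command line: name --argument value ..., lists and objects as JSON in quotes. apply_moves: Moves the arm, as the interface text tells. Its arguments: {"type":"object","properties":{"commands":{"type":"array"}},"required":["commands"]}

```bash
mkdir -p pics
python3 - <<'E'
from plant import robot
import cv2
for n in("top","side"):
    cv2.imwrite(f"pics/{n}0.png",robot.snapshot(n)[:,:,::-1])
    print(n,robot.calibration(n))
s=robot.sense();print(s["time"],s["ee_pos"],s["tool_rot"])
E
```

```text
top {'K': array([[624.8117682 ,   0.        , 324.72707138],
       [  0.        , 624.8117682 , 250.30856222],
       [  0.        ,   0.        ,   1.        ]]), 'rvec': array([ 2.15155363, -2.18436048,  0.08035161]), 'tvec': array([0.01390278, 0.55249664, 1.60857632])}
side {'K': array([[589.067961  ,   0.        , 315.19033621],
       [  0.        , 589.067961  , 228.28630211],
       [  0.        ,   0.        ,   1.        ]]), 'rvec': array([ 2.19304297, -0.32673699,  0.16757227]), 'tvec': array([-0.5429895 ,  0.14466022,  1.44287908])}
0.1 [0.21458832 0.69186988 0.30285343] [[ 2.96193303e-01  9.55127882e-01 -5.05967590e-04]
 [ 9.55125833e-01 -2.96193717e-01 -1.98089481e-03]
 [-2.04187229e-03  1.03465062e-04 -9.99997910e-01]]
```

View pics/top0.png

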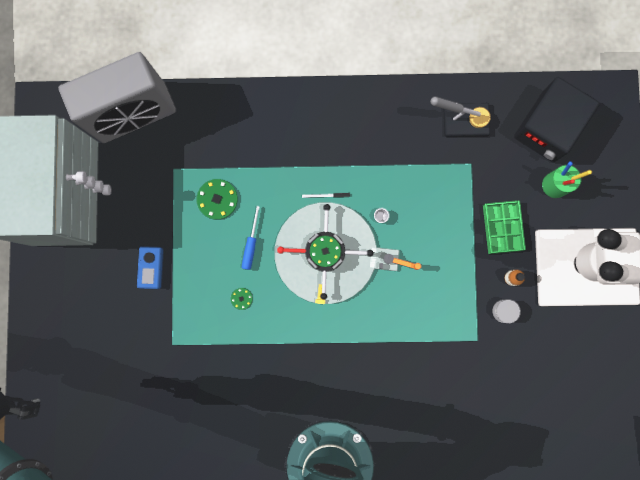

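View pics/side0.png

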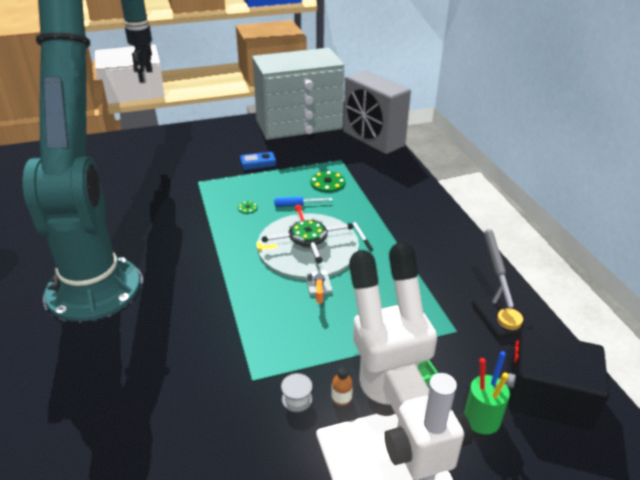

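The top view shows the holder at about (325,252), the red arm pointing left to (281,250), the yellow pointer at the bottom (320,295) and the orange lever at right (418,266). Three green boards are in view: large (217,199), small (241,298) and one in the nest (325,251). The nest one is the middle-sized, as described. A crop will confirm it while I measure.

```bash
cat > h.py <<'E'
import numpy as np, cv2
from plant import robot
def ray(n,uv,z):
    c=robot.calibration(n);R=cv2.Rodrigues(c["rvec"])[0];o=-R.T@c["tvec"]
    d=R.T@np.linalg.inv(c["K"])@np.array([*uv,1.]);return (o+d*(z-o[2])/d[2])
def pix(n,P):
    c=robot.calibration(n);return cv2.projectPoints(np.array(P,float).reshape(-1,1,3),c["rvec"],c["tvec"],c["K"],None)[0][:,0]
def blobs(im,lo,hi,roi,mn=6):
    h=cv2.cvtColor(im,cv2.COLOR_RGB2HSV);m=cv2.inRange(h,lo,hi)
    k=np.zeros_like(m);x0,y0,x1,y1=roi;k[y0:y1,x0:x1]=1
    n,l,s,c=cv2.connectedComponentsWithStats(m*k)
    return [(c[i].round(1),s[i]) for i in range(1,n) if s[i][4]>=mn]
E
python3 - <<'E'
from h import *
im=cv2.imread("pics/top0.png")[:,:,::-1].copy();roi=(260,190,440,315)
for nm,lo,hi,r in[("red",(0,150,90),(5,255,255),roi),("orange",(6,150,120),(19,255,255),roi),("yellow",(22,120,120),(33,255,255),roi),
 ("black",(0,0,0),(180,255,45),roi),("green",(50,150,40),(75,255,255),(180,160,470,340)),("disc",(0,0,120),(180,40,255),roi)]:
    for c,s in blobs(im,lo,hi,r,8 if nm!="disc" else 100): print(nm,c,s,ray("top",c,.045)[:2].round(4))
cv2.imwrite("pics/c0.png",cv2.resize(im[190:315,180:440,::-1],None,fx=3,fy=3,interpolation=cv2.INTER_CUBIC))
E
```

```text
red [290.4 249.9] [278 247  28   6  98] [0.5533 0.0939]
orange [407.1 263.6] [393 258  28  11 129] [ 0.5132 -0.2061]
yellow [319.9 295.8] [316 285   9  19  82] [0.4339 0.0193]
green [216.8 198.7] [198 179  39  40 926] [0.6905 0.2848]
green [321.2 245.9] [311 236  25  25 214] [0.5624 0.0142]
green [324.8 257.5] [323 255   5   6  12] [0.5322 0.0053]
green [241.4 298.1] [232 288  20  21 190] [0.4309 0.2212]
disc [329.3 252.8] [ 275  203  124  101 7046] [ 0.5442 -0.0065]
disc [381.1 215.2] [374 208  15  15 181] [ 0.6398 -0.1422]
```

View pics/c0.png

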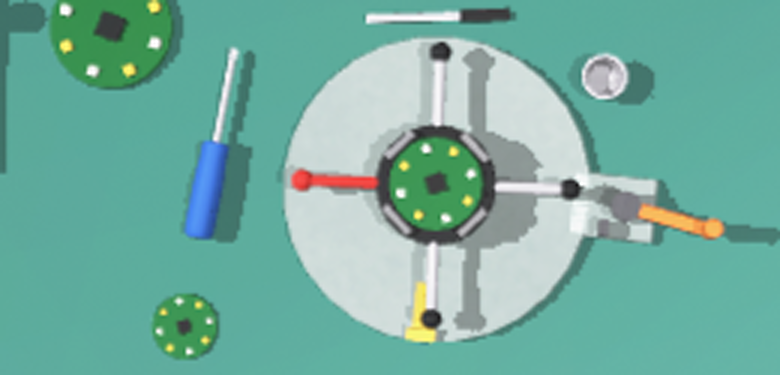

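Run:
```python
from h import *
f=lambda u,v:((u+.5)/3-.5+180,(v+.5)/3-.5+190)
P={k:ray("top",f(*p),z)[:2] for k,(p,z) in dict(red=((301,180),.045),right=((570,188),.045),far=((440,52),.045),near=((431,318),.045),block=((419,334),.022),stripe=((420,285),.012),piv=((627,205),.036),grip=((713,228),.058),tin=((605,76),.028)).items()}
for k,v in P.items(): print(k,v.round(4))
C=np.mean([P[k] for k in("red","right","far","near")],0);print("C",C)
a=lambda v:np.degrees(np.arctan2(v[1],v[0]))
for k in P: d=P[k]-C;print(k,a(d).round(1),np.hypot(*d).round(4))
```

```text
red [0.5543 0.1208]
right [ 0.5438 -0.1105]
far [ 6.637e-01 -6.000e-04]
near [0.4341 0.0105]
block [0.4208 0.0215]
stripe [0.4636 0.0203]
piv [ 0.529  -0.1599]
grip [ 0.5066 -0.2305]
tin [ 0.6428 -0.1441]
C [0.5489704  0.00505822]
red 87.3 0.1159
right -92.6 0.1157
far -2.8 0.1149
near 177.3 0.115
block 172.7 0.1292
stripe 169.9 0.0868
piv -96.9 0.1662
grip -100.2 0.2393
tin -57.8 0.1762
```

The crop confirms the nest board is the middle of the three sizes. The red arm is at 87° and the pointer at about 173° in world axes, so the wheel turns about +86° CCW. The lever is at about 0.18. I'll close the fingers and move over the gap behind the red arm.

Emit:
apply_moves --commands '[[[10, -15, 0, 0, 0, -2, 255], [19, -31, 0, 0, 0, -4, 255], [19, -31, 0, 0, 0, -4, 255], [19, -31, 0, 0, 0, -4, 255], [19, -31, 0, 0, 0, -4, 255], [19, -31, 0, 0, 0, -4, 255], [19, -31, 0, 0, 0, -4, 255], [19, -31, 0, 0, 0, -4, 255], [19, -31, 0, 0, 0, -4, 255], [19, -31, 0, 0, 0, -4, 255], [19, -31, 0, 0, 0, -4, 255], [19, -31, 0, 0, 0, -4, 255]]]'

```text
time: 1.1
ee_pos: [0.4342, 0.3347, 0.3037]
tool_rot: [[0.894, 0.448, -0.0], [0.448, -0.894, -0.0], [-0.001, 0.0, -1.0]]
wrist_force: [0.5, 0.1, -0.1]
grip_width: 0.001
```

Emit:
apply_moves --commands '[[[19, -29, 0, 0, 0, -4, 255], [19, -29, 0, 0, 0, -4, 255], [19, -29, 0, 0, 0, -4, 255], [19, -29, 0, 0, 0, -4, 255], [19, -29, 0, 0, 0, -4, 255], [19, -29, 0, 0, 0, -4, 255], [19, -29, 0, 0, 0, -3, 255], [19, -29, 0, 0, 0, -3, 255], [12, -18, 0, 0, 0, 0, 255], [0, 0, 0, 0, 0, 0, 255]]]'

```text
time: 1.93
ee_pos: [0.6003, 0.0799, 0.3042]
tool_rot: [[0.998, -0.065, 0.003], [-0.065, -0.998, -0.004], [0.003, 0.004, -1.0]]
wrist_force: [0.1, 0.1, 0.8]
grip_width: 0.0
```

Emit:
apply_moves --commands '[[[0, 0, -25, 0, 0, 0, 255], [0, 0, -35, 0, 0, 0, 255], [0, 0, -35, 0, 0, 0, 255], [0, 0, -35, 0, 0, 0, 255], [0, 0, -30, 0, 0, 0, 255], [0, 0, -25, 0, 0, 0, 255], [0, 0, -14, 0, 0, 0, 255], [0, 0, 0, 0, 0, 0, 255]]]'

```text
time: 2.6
ee_pos: [0.5951, 0.0871, 0.1013]
tool_rot: [[0.998, -0.055, -0.007], [-0.055, -0.998, -0.001], [-0.007, 0.001, -1.0]]
wrist_force: [0.8, -0.0, -0.0]
grip_width: -0.002
```

Run:
```python
from h import *
s=robot.sense();print(s["ee_pos"],s["wrist_force"],s["joint_positions"])
a=robot.snapshot("top")[190:315,240:440];b=robot.snapshot("side")[180:305,230:430]
z=lambda i:cv2.resize(i,None,fx=3,fy=2.4*1.25,interpolation=cv2.INTER_CUBIC)[:300*1+75]
o=np.vstack([cv2.resize(x,(480,300),interpolation=cv2.INTER_CUBIC) for x in(a,b)])
cv2.imwrite("pics/c1.png",o[:,:,::-1])
# arc plan: constant radius 88 about C, from 56 deg
C=np.array([.549,.005])
```

```text
[0.59510819 0.08708845 0.1013102 ] [ 0.84147865 -0.0253709  -0.01358547] [-0.41140837  0.74619327  0.27560445  2.00879808 -0.43994631  0.45127785
  0.13994722]
```

View pics/c1.png

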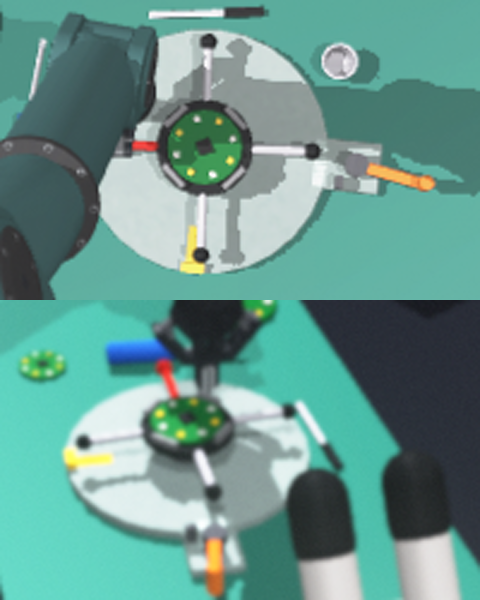

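The finger sits between the red arm and the far steel arm, clear of both. Next I push CCW in an arc.

Emit:
apply_moves --commands '[[[-10, -5, 2, 0, 0, 0, 255], [-7, 3, 0, 0, 0, 0, 255], [-7, 2, 0, 0, 0, 0, 255], [-7, 2, 0, 0, 0, 5, 255], [-7, 1, 0, 0, 0, 5, 255], [-7, 0, 0, 0, 0, 5, 255], [-7, 0, 0, 0, 0, 5, 255], [-7, -1, 0, 0, 0, 5, 255], [-7, -2, 0, 0, 0, 5, 255], [-7, -2, 0, 0, 0, 5, 255], [-7, -3, 0, 0, 0, 5, 255], [-7, -3, 0, 0, 0, 5, 255]]]'

```text
time: 3.7
ee_pos: [0.5107, 0.0797, 0.1081]
tool_rot: [[0.742, 0.67, 0.003], [0.67, -0.742, 0.002], [0.003, 0.001, -1.0]]
wrist_force: [0.7, 1.2, 0.5]
grip_width: -0.003
```

Emit:
apply_moves --commands '[[[-7, -3, -2, 0, 0, 5, 255], [-6, -4, -2, 0, 0, 5, 255], [-6, -5, 0, 0, 0, 5, 255], [-5, -5, 0, 0, 0, 5, 255], [-5, -6, 0, 0, 0, 5, 255], [-4, -6, 0, 0, 0, 5, 255], [0, 0, 0, 0, 0, 0, 255]]]'

```text
time: 4.28
ee_pos: [0.4763, 0.0487, 0.1038]
tool_rot: [[0.312, 0.95, -0.0], [0.95, -0.312, -0.0], [-0.0, -0.0, -1.0]]
wrist_force: [-0.4, 0.3, -0.1]
grip_width: 0.0
```

Run:
```python
from h import *
s=robot.sense();print(s["ee_pos"],s["wrist_force"]);print(s["tool_rot"][:,0])
a=robot.snapshot("top")[190:315,240:440];b=robot.snapshot("side")[180:305,230:430]
o=np.vstack([cv2.resize(x,(480,300),interpolation=cv2.INTER_CUBIC) for x in(a,b)])
cv2.imwrite("pics/c2.png",o[:,:,::-1])
```

```text
[0.47634587 0.04869295 0.10379732] [-0.44482914  0.34241217 -0.11362855]
[ 3.12114169e-01  9.50044532e-01 -3.64940805e-04]
```

View pics/c2.png

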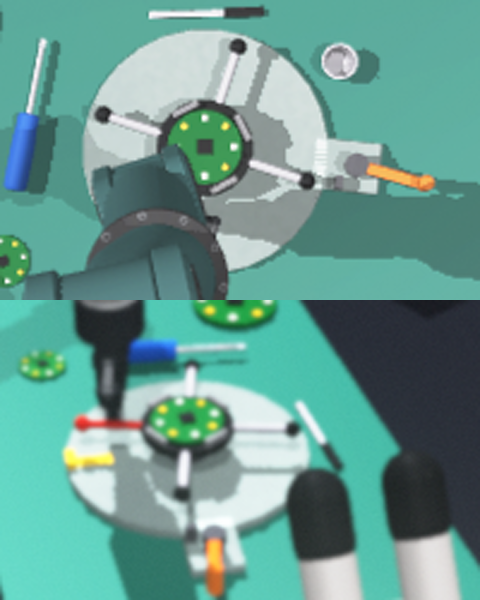

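```bash
cat >> h.py <<'E'
def balls(im,angs,C,red=None,w=5):
    """refine ball centres near expected angles; returns measured angles, radii"""
    hsv=cv2.cvtColor(im,cv2.COLOR_RGB2HSV).astype(float);g=im.max(2).astype(float);out=[]
    for a in angs:
        p=C+.115*np.array([np.cos(np.radians(a)),np.sin(np.radians(a))])
        u=pix("top",[[*p,.045]])[0]
        for _ in range(5):
            x,y=np.round(u).astype(int);Y,X=np.mgrid[y-w:y+w+1,x-w:x+w+1]
            wt=np.clip(90-g[Y,X],0,None);u=np.array([(wt*X).sum(),(wt*Y).sum()])/wt.sum()
        q=ray("top",u,.045)[:2];out.append(q)
    return np.array(out)
E
python3 - <<'E'
from h import *
C=np.array([.549,.005])
f=lambda d:np.degrees(np.arctan2(d[:,1],d[:,0])).round(2)
a=cv2.imread("pics/top0.png")[:,:,::-1].copy()
q=balls(a,[-92.6,-2.8,177.3],C);print(q.round(4));C0=(q[0]+q[1]+q[2]-0)/3
# circle centre: balls 90 deg apart; opposite pair -2.8/177.3 mean plus check
C=(q[1]+q[2])/2;print(C,f(q-C),np.hypot(*(q-C).T))
b=robot.snapshot("top");r=balls(b,[70.6,-19.4,-109.4][0:3],C);print(r.round(4),f(r-C),np.hypot(*(r-C).T))
# yellow in now-picture & pic0
for im in(a,b):
  for c,s in blobs(im,(20,110,110),(34,255,255),(290,270,345,312),4):print(c,s,f((ray("top",c,.015)[:2]-C)[None]))
E
```

```text
[[ 0.5431 -0.1115]
 [ 0.6649 -0.0018]
 [ 0.4334  0.0095]]
[0.5491351  0.00382529] [-92.99  -2.8  177.2 ] [0.11552375 0.11585788 0.11585788]
[[ 0.5865  0.1135]
 [ 0.6581 -0.0338]
 [ 0.5107 -0.105 ]] [  71.18  -19.06 -109.46] [0.11582502 0.11531597 0.11543408]
[319.9 296. ] [316 284   9  20  90] [172.]
```

Red is now at about 161° and the pointer is at 172–173°, so I push about 11° more.

Emit:
apply_moves --commands '[[[-2, -4, 0, 0, 0, 3, 255], [-2, -4, 0, 0, 0, 3, 255], [-2, -3, 0, 0, 0, 3, 255], [-1, -3, 0, 0, 0, 2, 255], [0, 0, 0, 0, 0, 0, 255]]]'

```text
time: 4.85
ee_pos: [0.4711, 0.0355, 0.1031]
tool_rot: [[0.126, 0.992, 0.001], [0.992, -0.126, 0.0], [0.0, 0.001, -1.0]]
wrist_force: [-0.9, 0.1, 0.6]
grip_width: -0.005
```

Run:
```python
from h import *
C=np.array([.5491,.0038])
f=lambda d:np.degrees(np.arctan2(d[:,1],d[:,0])).round(2)
s=robot.sense();print(s["ee_pos"],s["tool_rot"][:,0])
b=robot.snapshot("top");r=balls(b,[82,-8,-98],C);print(f(r-C),np.hypot(*(r-C).T))
```

```text
[0.47110737 0.03545602 0.10310969] [1.26171605e-01 9.92008410e-01 2.01389141e-04]
[ 80.8   -9.41 -99.45] [0.11569162 0.11568307 0.1155645 ]
```

Emit:
apply_moves --commands '[[[1, 8, 0, 0, 0, 0, 255], [1, 8, 5, 0, 0, 0, 255], [0, 0, 35, 0, 0, 0, 255], [0, 0, 35, 0, 0, 0, 255], [0, 0, 30, 0, 0, 0, 255], [9, -30, 0, 0, 0, -1, 255], [9, -38, 0, 0, 0, -1, 255], [9, -38, 0, 0, 0, -2, 255], [9, -38, 0, 0, 0, -2, 255], [9, -38, 0, 0, 0, -2, 255], [9, -38, 0, 0, 0, -2, 255], [9, -38, 0, 0, 0, -1, 255]]]'

```text
time: 5.9
ee_pos: [0.5364, -0.2071, 0.2083]
tool_rot: [[0.314, 0.95, 0.0], [0.95, -0.314, 0.001], [0.001, 0.0, -1.0]]
wrist_force: [0.7, 0.3, -0.6]
grip_width: 0.002
```

Run:
```python
from h import *
C=np.array([.5491,.0038])
f=lambda d:np.degrees(np.arctan2(d[:,1],d[:,0])).round(2)
s=robot.sense();print(s["ee_pos"],s["tool_rot"][:,0])
im=robot.snapshot("top");r=balls(im,[81,-9],C);print(f(r-C))
for nm,lo,hi in(("yel",(20,110,110),(34,255,255)),("red",(0,150,90),(6,255,255))):
  for c,t in blobs(im,lo,hi,(290,250,345,312),4):print(nm,c,t)
a=im[190:315,240:440];b=robot.snapshot("side")[200:280,240:368]
o=np.vstack([cv2.resize(x,(560,350),interpolation=cv2.INTER_CUBIC)[:300] for x in(im[215:315,280:440],b)])
cv2.imwrite("pics/c3.png",o[:,:,::-1])
```

```text
[ 0.53641078 -0.20710212  0.20832836] [3.13596556e-01 9.49556112e-01 6.24380311e-04]
[80.68 -9.49]
yel [334.8 257.8] [334 257   3   3   6]
yel [318.  260.5] [317 260   3   2   6]
yel [321.2 296.3] [316 285   9  19  73]
red [319.6 286.4] [315 271   9  28  93]
```

View pics/c3.png

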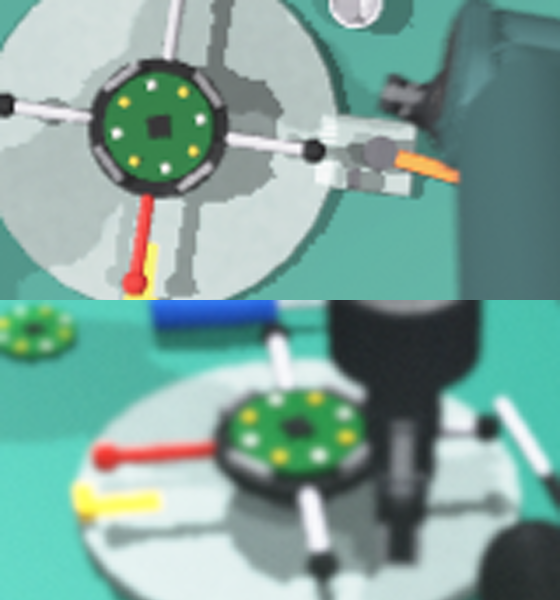

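Run:
```python
from h import *
C=np.array([.5491,.0038])
f=lambda q:np.degrees(np.arctan2(*(q-C)[::-1])).round(2)
a=cv2.imread("pics/top0.png")[:,:,::-1].copy();im=robot.snapshot("top")
m=sum(cv2.inRange(cv2.cvtColor(x,cv2.COLOR_RGB2HSV),(20,110,90),(34,255,255))//255 for x in(a,im))[282:308,310:332]
print("\n".join("".join(map(str,r)) for r in m))
for v in range(282,308):
  u=np.where(m[v-282])[0]
  if len(u): q=ray("top",(310+(u[0]+u[-1])/2,v),.022 if v>298 else .0125)[:2];print(v,f(q),(np.hypot(*(q-C))*1e3).round(0),len(u))
# grey base circle fit for lug/pivot
g=cv2.inRange(cv2.cvtColor(a,cv2.COLOR_RGB2HSV),(110,10,60),(170,80,150))[245:275,375:400]
y,x=np.where(g);q=ray("top",(375+x.mean(),245+y.mean()),.036)[:2];print(len(x),x.mean()+375,y.mean()+245,q,f(q)+270)
```

```text
0000000000000000000000
0000000000000000000000
0000000000101000000000
0000000001111110000000
0000000001111110000000
0000000001111110000000
0000000001111100000000
0000000001111100000000
0000000001121100000000
0000000011121100000000
0000000011121100000000
0000000011121100000000
0000000011101100000000
0000000011101100000000
0000000011101100000000
0000000011101100000000
0000000011121000000000
0000002111222110000000
0000002222222220000000
0000002222222220000000
0000002222222220000000
0000000022222220000000
0000000000000000000000
0000000000000000000000
0000000000000000000000
0000000000000000000000
284 171.2 85.0 2
285 172.3 87.0 6
286 172.5 90.0 6
287 172.69 92.0 6
288 172.08 95.0 5
289 172.27 98.0 5
290 172.45 100.0 5
291 171.9 103.0 6
292 172.08 106.0 6
293 172.25 108.0 6
294 172.42 111.0 5
295 172.57 114.0 5
296 172.72 116.0 5
297 172.86 119.0 5
298 172.38 121.0 5
299 172.64 124.0 9
300 172.77 127.0 9
301 172.9 129.0 9
302 173.02 132.0 9
303 174.25 134.0 7
84 387.0 259.2857142857143 [ 0.52575205 -0.15550881] 171.66
```

The pointer measures 172.4° and red 170.6°, so red needs about 1.8° more. I'll go back, repeat the known contact pose 1.8° further on, and then do the lever.

Emit:
apply_moves --commands '[[[-6, 25, 0, 0, 0, 1, 255], [-9, 38, 0, 0, 0, 2, 255], [-9, 38, 0, 0, 0, 2, 255], [-9, 38, 0, 0, 0, 2, 255], [-9, 38, 0, 0, 0, 2, 255], [-9, 38, 0, 0, 0, 2, 255], [-8, 35, 0, 0, 0, 1, 255], [-2, 10, 0, 0, 0, 0, 255], [0, 0, -5, 0, 0, 0, 255], [0, 0, 0, 0, 0, 0, 255]]]'

```text
time: 6.88
ee_pos: [0.4739, 0.0549, 0.2025]
tool_rot: [[0.105, 0.994, -0.001], [0.994, -0.105, -0.0], [-0.0, -0.001, -1.0]]
wrist_force: [0.3, -1.0, -0.3]
grip_width: -0.002
```

Emit:
apply_moves --commands '[[[0, 0, -25, 0, 0, 0, 255], [0, 0, -30, 0, 0, 0, 255], [0, 0, -30, 0, 0, 0, 255], [0, 0, -14, 0, 0, 0, 255], [0, -6, 0, 0, 0, 0, 255], [-1, -6, 0, 0, 0, 0, 255], [0, 0, 0, 0, 0, 0, 255], [0, 0, 0, 0, 0, 0, 255]]]'

```text
time: 7.55
ee_pos: [0.4743, 0.04, 0.105]
tool_rot: [[0.111, 0.994, 0.002], [0.994, -0.111, -0.0], [-0.0, 0.002, -1.0]]
wrist_force: [0.2, -0.3, 0.6]
grip_width: -0.002
```

Emit:
apply_moves --commands '[[[0, -3, 0, 0, 0, 0, 255], [0, -2, 0, 0, 0, 0, 255], [0, -1.5, 0, 0, 0, 0, 255], [0, 0, 0, 0, 0, 0, 255], [0, 0, 0, 0, 0, 0, 255]]]'

```text
time: 7.97
ee_pos: [0.4739, 0.035, 0.1042]
tool_rot: [[0.109, 0.994, 0.001], [0.994, -0.109, 0.0], [0.0, 0.001, -1.0]]
wrist_force: [-0.2, 0.4, 0.2]
grip_width: -0.004
```

Run:
```python
from h import *
C=np.array([.5491,.0038])
f=lambda d:np.degrees(np.arctan2(d[:,1],d[:,0])).round(2)
s=robot.sense();print(s["ee_pos"],s["tool_rot"][:,0])
b=robot.snapshot("top");r=balls(b,[82,-8,-98],C);print(f(r-C))
```

```text
[0.47393961 0.03496805 0.10416457] [1.08644123e-01 9.94080691e-01 1.86718783e-04]
[ 81.09  -9.12 -99.18]
```

Red is at about 170.9°, so it needs roughly 2 mm more.

Emit:
apply_moves --commands '[[[0, -1.5, 0, 0, 0, 0, 255], [0, -1, 0, 0, 0, 0, 255], [0, 0, 0, 0, 0, 0, 255], [0, 0, 0, 0, 0, 0, 255]]]'

```text
time: 8.35
ee_pos: [0.4736, 0.0326, 0.1038]
tool_rot: [[0.108, 0.994, -0.0], [0.994, -0.108, 0.0], [0.0, -0.0, -1.0]]
wrist_force: [-0.4, 1.5, 0.4]
grip_width: 0.001
```

Run:
```python
from h import *
C=np.array([.5491,.0038])
f=lambda d:np.degrees(np.arctan2(d[:,1],d[:,0])).round(2)
s=robot.sense();print(s["ee_pos"],s["tool_rot"][:,0])
b=robot.snapshot("top");r=balls(b,[82,-8,-98],C);print(f(r-C))
```

```text
[0.47361401 0.0325919  0.10382427] [1.08303196e-01 9.94117908e-01 5.32271006e-05]
[ 82.33  -7.8  -97.71]
```

Red is at 172.3° against 172.4°. I'll back off and go to the lever.

Emit:
apply_moves --commands '[[[1, 8, 0, 0, 0, 0, 255], [1, 8, 5, 0, 0, 0, 255], [0, 0, 35, 0, 0, 0, 255], [0, 0, 35, 0, 0, 0, 255], [0, 0, 30, 0, 0, 0, 255], [9, -30, 0, 0, 0, -1, 255], [9, -38, 0, 0, 0, -2, 255], [9, -38, 0, 0, 0, -2, 255], [9, -38, 0, 0, 0, -2, 255], [9, -38, 0, 0, 0, -2, 255], [9, -38, 0, 0, 0, -2, 255], [9, -38, 0, 0, 0, -1, 255]]]'

```text
time: 9.4
ee_pos: [0.5394, -0.2106, 0.2094]
tool_rot: [[0.313, 0.95, 0.001], [0.95, -0.313, 0.0], [0.0, 0.001, -1.0]]
wrist_force: [0.4, 0.1, 0.7]
grip_width: -0.0
```

Emit:
apply_moves --commands '[[[7, -22, 0, 0, 0, 0, 255], [3, -12, 0, 0, 0, 0, 255], [0, 0, 0, 0, 0, 0, 255], [0, 0, 0, 0, 0, 0, 255]]]'

```text
time: 9.73
ee_pos: [0.5487, -0.242, 0.2088]
tool_rot: [[0.312, 0.95, -0.001], [0.95, -0.312, 0.001], [0.001, -0.001, -1.0]]
wrist_force: [-0.4, 0.8, 0.6]
grip_width: -0.0
```

Emit:
apply_moves --commands '[[[0, 0, -25, 0, 0, 0, 255], [0, 0, -30, 0, 0, 0, 255], [0, 0, -30, 0, 0, 0, 255], [0, 0, -17, 0, 0, 0, 255], [-8, 8, 0, 0, 0, 0, 255], [-8, -1, 0, 0, 0, 0, 255], [-8, 0, 0, 0, 0, 0, 255], [-8, 1, 0, 0, 0, -6, 255], [-8, 1.5, 0, 0, 0, -6, 255], [-8, 2, 0, 0, 0, -6, 255], [-7, 3, 0, 0, 0, -6, 255], [0, 0, 0, 0, 0, 0, 255]]]'

```text
time: 10.73
ee_pos: [0.4924, -0.2283, 0.1087]
tool_rot: [[0.673, 0.739, 0.0], [0.739, -0.673, -0.0], [0.0, 0.001, -1.0]]
wrist_force: [0.5, 0.4, -0.3]
grip_width: -0.003
```

Run:
```python
from h import *
s=robot.sense();print(s["ee_pos"],s["tool_rot"][:,0],s["wrist_force"])
a=robot.snapshot("top")[190:315,270:470];b=robot.snapshot("side")[200:325,230:430]
o=np.vstack([cv2.resize(x,(480,300),interpolation=cv2.INTER_CUBIC) for x in(a,b)])
cv2.imwrite("pics/c4.png",o[:,:,::-1])
```

```text
[ 0.49235087 -0.22825118  0.1087126 ] [6.73365934e-01 7.39309350e-01 6.43956021e-05] [ 0.46672245  0.42759192 -0.26947692]
```

View pics/c4.png

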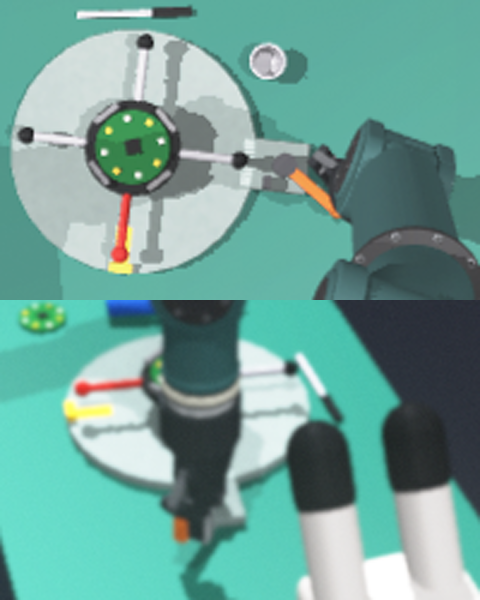

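The lever (orange bar) is following the finger and red sits over the stripe. I'll continue the arc.

Emit:
apply_moves --commands '[[[-6, 5, 0, 0, 0, -6, 255], [-6.5, 4.5, 0, 0, 0, -6, 255], [-6, 5, 0, 0, 0, -6, 255], [-5.5, 6, 0, 0, 0, -6, 255], [-5, 6.5, 0, 0, 0, -6, 255], [-4, 7, 0, 0, 0, -6, 255], [-2, 5, 0, 0, 0, -4, 255], [0, 0, 0, 0, 0, 0, 255]]]'

```text
time: 11.5
ee_pos: [0.4589, -0.1891, 0.1074]
tool_rot: [[0.991, 0.137, 0.0], [0.137, -0.991, 0.001], [0.001, -0.001, -1.0]]
wrist_force: [0.3, -0.6, -0.6]
grip_width: -0.001
```

Emit:
apply_moves --commands '[[[-1.5, 3, 0, 0, 0, -3, 255], [-1, 3, 0, 0, 0, -3, 255], [-1, 2, 0, 0, 0, -2, 255], [0, 0, 0, 0, 0, 0, 255]]]'

```text
time: 11.83
ee_pos: [0.4561, -0.1827, 0.1073]
tool_rot: [[1.0, -0.003, 0.002], [-0.003, -1.0, -0.001], [0.002, 0.001, -1.0]]
wrist_force: [0.5, -2.1, 0.7]
grip_width: -0.001
```

Emit:
apply_moves --commands '[[[0, 2, 0, 0, 0, 0, 255], [0, 1, 0, 0, 0, 0, 255], [0, 0, 0, 0, 0, 0, 255]]]'

```text
time: 12.08
ee_pos: [0.4561, -0.1822, 0.1074]
tool_rot: [[1.0, -0.005, 0.003], [-0.005, -1.0, -0.005], [0.003, 0.005, -1.0]]
wrist_force: [-0.8, -7.1, 0.7]
grip_width: 0.001
```

The finger moved only 0.5 mm while the force rose to 7 N, so the lever is at its stop. I'll retreat and look.

Emit:
apply_moves --commands '[[[0, -8, 0, 0, 0, 0, 255], [0, -12, 0, 0, 0, 0, 255], [0, -8, 20, 0, 0, 0, 255], [0, 0, 35, 0, 0, 0, 255], [0, 0, 38, 0, 0, 0, 255], [0, -38, 10, 0, 0, 0, 255], [0, -38, 0, 0, 0, 0, 255], [0, -38, 0, 0, 0, 0, 255], [0, -38, 0, 0, 0, 0, 255], [0, -38, 0, 0, 0, 0, 255], [0, 0, 0, 0, 0, 0, 255]]]'

```text
time: 13.0
ee_pos: [0.4533, -0.4074, 0.2112]
tool_rot: [[1.0, -0.013, 0.002], [-0.013, -1.0, -0.009], [0.002, 0.009, -1.0]]
wrist_force: [-0.4, -0.6, -0.0]
grip_width: -0.003
```

Run:
```python
from h import *
C=np.array([.5491,.0038])
f=lambda d:np.degrees(np.arctan2(d[:,1],d[:,0])).round(2)
s=robot.sense();print(s["time"],s["ee_pos"],s["wrist_force"])
im=robot.snapshot("top");r=balls(im,[82,-8,-98],C);print(f(r-C))
for c,t in blobs(im,(6,150,120),(19,255,255),(350,240,440,315),4):print("or",c,t)
o=np.vstack([cv2.resize(x,(560,350),interpolation=cv2.INTER_CUBIC)[:300] for x in(im[215:315,280:440],robot.snapshot("side")[200:325,220:420])])
cv2.imwrite("pics/c5.png",o[:,:,::-1])
```

```text
13.0 [ 0.45326047 -0.4074174   0.21115404] [-0.38844171 -0.58022601 -0.01112092]
[ 82.23  -7.76 -97.86]
or [389.5 276.7] [387 264   7  26 121]
```

View pics/c5.png

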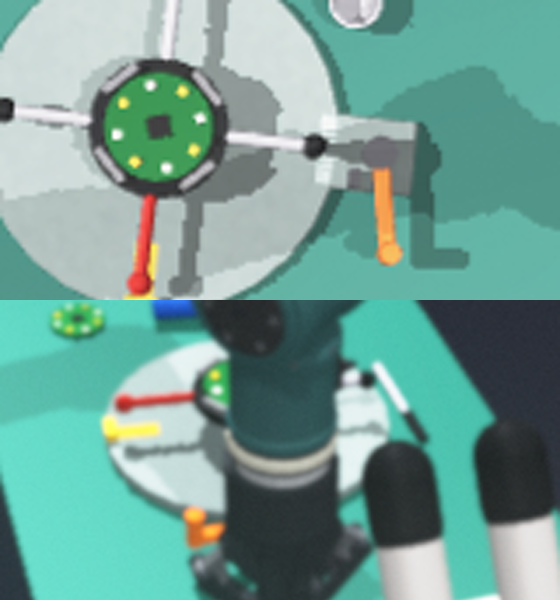

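Run:
```python
from h import *
g=ray("top",(390.5/3.5-.36+280,253/3.5-.36+215),.058)[:2];p=ray("top",(381/3.5-.36+280,151/3.5-.36+215),.036)[:2];print("grip",g,"piv",p,np.degrees(np.arctan2(*(g-p)[::-1])))
im=robot.snapshot("side");k=(220,200,320,290)
for nm,lo,hi,z in(("red",(0,150,60),(6,255,255),.045),("yel",(20,110,90),(34,255,255),.0125)):
  h=cv2.inRange(cv2.cvtColor(im,cv2.COLOR_RGB2HSV),lo,hi)[200:290,220:290]
  y,x=np.where(h);L=np.array([ray("side",(a+220,b+200),z)[:2] for a,b in zip(x,y)])
  for lo_x,hi_x in((.40,.425),(.425,.445),(.445,.47),(.47,.49)):
    s=L[(L[:,0]>lo_x)&(L[:,0]<hi_x)]
    if len(s):m=s.mean(0);print(nm,len(s),m.round(4),np.degrees(np.arctan2(*(m-[.5491,.0038])[::-1])).round(2))
```

```text
grip [ 0.4534844  -0.16269896] piv [ 0.52959265 -0.1594701 ] -177.57070797197017
red 19 [0.4358 0.0209] 171.41
red 14 [0.4575 0.0181] 171.1
red 13 [0.4818 0.0151] 170.46
yel 23 [0.4207 0.0254] 170.46
yel 25 [0.4343 0.0203] 171.84
yel 28 [ 0.4562 -0.0156] -168.2
```

```bash
python3 -c "
from plant import robot
robot.job_done()"
```

```text
the job is handed in; nothing more can be done
```

I turned the wheel about 85° counter-clockwise by pushing the red arm with the closed fingertips. I then swung the orange lever clockwise until it met its stop, and handed the job in after about 13 s of the 58 s allowed.

- **Red arm:** in the top view it ended at 172.2°, and I measured the pointer at about 172.4° (±0.3°). The side view also has them within about 0.5° of each other, though its absolute angles read about 1° lower than the top view's. My first push stopped about 1.8° short, so I went back and corrected it before touching the lever.
- **Lever:** it ended at −177.6°, and the locked stop should be at −177.8°. Against the stop, the force rose to 7 N while the finger moved only 0.5 mm.
- **Board and bystanders:** the last close-up shows the board still in its nest. The tin and tweezers look where they were; I did not re-measure any bystander, and the last pictures did not show all of them.
- **Robot:** the gripper was well clear of everything when I handed the job in. I saw no sign of a force or speed limit being reached.

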